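# Unlock the tin rack and find the full tin by its weight

## Task

Slide the tin rack's transport lock by its grip fully to the left, to its end stop, then heft the three look-alike tins one by one from left to right: lift each a few centimetres straight up out of its well, feel its weight for a moment and set it back upright in its well, without dropping it. Finish holding the heaviest tin still and upright in the gripper, about 15 cm above its well, the other two standing in their wells; the program ends while holding it. Leave the lock open and everything else on the worktop undisturbed.

Things in the scene. Friction and masses are not known exactly. Their poses are not given: they have to be found in the camera images.
- rack: fixed tin rack: wooden foot 135 mm deep (x -50 to +85), 450 mm long (y), 16 mm high, with three round wells, 72 mm wide, 8 mm deep, in a row at y = -130, 0, +130. Origin: centre of the middle well, on the worktop; x points away from the robot, y along the row to the left, z up. Its place and yaw (up to 0.15 rad either way) vary.
- rail (a point): middle of the top of the rack's steel rail, 60 mm behind the row, 110 mm above the worktop; 16 mm thick, 450 mm long, on two uprights, with a stop block at each end for the lock bar (tops 124 mm above the worktop)
- lock (a joint): transport lock sliding on the rail along the rack's y. 0 = locked: its three fingers lie over the lids. Grows to the left up to the end stop at 0.065 m: the fingers lie midway between the wells (one left of the left well) and the tins lift straight up. Starts at 0 to 0.010, stays where left, takes about 2 N.
- lock_finger (a point): tip of the lock's middle finger, top face. The fingers, 130 mm apart, are 20 mm wide, 5 mm thick, undersides 6 mm above the lids, tops 117 mm above the worktop, and reach from the rail to 18 mm behind the row's centre line (so 14 mm over the lids' rear edge when locked)
- lock_grip (a point): where to hold the lock: upright black block, 14 mm thick (rack x), 22 mm wide (rack y); its top is 13 mm above this point (158 mm above the worktop), the lock bar's top 28 mm below it. It is 60 mm behind the row; the lock takes it from behind the middle tin to between the middle and left tins.
- tin_a: plain steel tin A: closed upright cylinder, 64 mm diameter, 98 mm tall, flat lid fixed on; origin at the centre of its underside, z up its axis. Packed full to different weights: one of the three, any one, is clearly the heaviest (0.66 to 0.86 kg; the others 0.2 to 0.45 kg). They look alike and stand one in each well.
- tin_b: plain steel tin B: closed upright cylinder, 64 mm diameter, 98 mm tall, flat lid fixed on; origin at the centre of its underside, z up its axis. Packed full to different weights: one of the three, any one, is clearly the heaviest (0.66 to 0.86 kg; the others 0.2 to 0.45 kg). They look alike and stand one in each well.
- tin_c: plain steel tin C: closed upright cylinder, 64 mm diameter, 98 mm tall, flat lid fixed on; origin at the centre of its underside, z up its axis. Packed full to different weights: one of the three, any one, is clearly the heaviest (0.66 to 0.86 kg; the others 0.2 to 0.45 kg). They look alike and stand one in each well.
- well_left (a point): centre of the floor of the left well (as the robot sees it), 8 mm above the worktop; a seated tin's origin lies here
- well_middle (a point): centre of the floor of the middle well (as the robot sees it), 8 mm above the worktop; a seated tin's origin lies here
- well_right (a point): centre of the floor of the right well (as the robot sees it), 8 mm above the worktop; a seated tin's origin lies here
- mug_blue: bystander: cream mug, 78x116x101 mm, near the right end of the rack; origin at the centre of its underside
- spice_c: bystander: spice jar with a yellow cap, 42x42x96 mm, near the left end of the rack; origin at the centre of its underside
- lemon: bystander: lemon, 71x53x51 mm, lies behind the rack; origin at the centre of its underside
- honey_jar: bystander: glass jar with a dark lid, 65x65x86 mm, behind the rack; origin at the centre of its underside
- cafetiere: bystander: small cafetiere, 90x115x178 mm, far right; origin at the centre of its underside
- onion: bystander: red onion, 84x81x82 mm, at the back, right; origin at the centre of its underside
- mug_plain: bystander: green mug, 92x125x100 mm, far left; origin at the centre of its underside

How it is judged:
On the way, in this order (a step that is already met when the one before it is completed fails the run):
1. the lock is slid to its end stop (value of joint lock above 0.061 m), for 0.2 s.
2. the left tin is held in the gripper, lifted clear of its well (15 mm or more above the well floor) (((z of tin_a in the frame of rack above 0.023 m and y of tin_a in the frame of rack between 0.08 and 0.18 m and contact force between tin_a and the fingers above 1 N and contact force between tin_a and rack below 0.1 N) or (z of tin_b in the frame of rack above 0.023 m and y of tin_b in the frame of rack between 0.08 and 0.18 m and contact force between tin_b and the fingers above 1 N and contact force between tin_b and rack below 0.1 N) or (z of tin_c in the frame of rack above 0.023 m and y of tin_c in the frame of rack between 0.08 and 0.18 m and contact force between tin_c and the fingers above 1 N and contact force between tin_c and rack below 0.1 N))), for 0.3 s.
3. the middle tin is held in the gripper, lifted clear of its well (15 mm or more above the well floor) (((z of tin_a in the frame of rack above 0.023 m and y of tin_a in the frame of rack between -0.05 and 0.05 m and contact force between tin_a and the fingers above 1 N and contact force between tin_a and rack below 0.1 N) or (z of tin_b in the frame of rack above 0.023 m and y of tin_b in the frame of rack between -0.05 and 0.05 m and contact force between tin_b and the fingers above 1 N and contact force between tin_b and rack below 0.1 N) or (z of tin_c in the frame of rack above 0.023 m and y of tin_c in the frame of rack between -0.05 and 0.05 m and contact force between tin_c and the fingers above 1 N and contact force between tin_c and rack below 0.1 N))), for 0.3 s.
4. the right tin is held in the gripper, lifted clear of its well (15 mm or more above the well floor) (((z of tin_a in the frame of rack above 0.023 m and y of tin_a in the frame of rack between -0.18 and -0.08 m and contact force between tin_a and the fingers above 1 N and contact force between tin_a and rack below 0.1 N) or (z of tin_b in the frame of rack above 0.023 m and y of tin_b in the frame of rack between -0.18 and -0.08 m and contact force between tin_b and the fingers above 1 N and contact force between tin_b and rack below 0.1 N) or (z of tin_c in the frame of rack above 0.023 m and y of tin_c in the frame of rack between -0.18 and -0.08 m and contact force between tin_c and the fingers above 1 N and contact force between tin_c and rack below 0.1 N))), for 0.3 s.
At the end, for the whole second after the job is handed in: Lock within 4 mm of its end stop. One tin held still by the fingers, within 0.3 rad of upright, underside 105 mm or more above the worktop, touching nothing else; others let go, upright, seated in wells (9 mm of centre, 5 mm of floor), each weighing under 5.4 N (value of joint lock above 0.061 m and ((z of tin_a in the frame of rack above 0.105 m and angle between tin_a's own z axis and vertical below 0.3 rad and linear speed of tin_a below 0.03 m/s and contact force between tin_a and the fingers above 1 N and contact force between tin_a and rack below 0.1 N and contact force between tin_a and tin_b below 0.1 N and contact force between tin_a and tin_c below 0.1 N and contact force between tin_a and mug_blue below 0.1 N and contact force between tin_a and spice_c below 0.1 N and contact force between tin_a and lemon below 0.1 N and contact force between tin_a and honey_jar below 0.1 N and contact force between tin_a and cafetiere below 0.1 N and contact force between tin_a and onion below 0.1 N and contact force between tin_a and mug_plain below 0.1 N and z of each of tin_b, tin_c in the frame of rack below 0.013 m and angle between each of tin_b, tin_c's own z axis and vertical below 0.08 rad and (horizontal distance between tin_b and well_left below 0.009 m or horizontal distance between tin_b and well_middle below 0.009 m or horizontal distance between tin_b and well_right below 0.009 m) and contact force between each of tin_b, tin_c and the fingers below 0.1 N and contact force between each of tin_b, tin_c and rack below 5.4 N and (horizontal distance between tin_c and well_left below 0.009 m or horizontal distance between tin_c and well_middle below 0.009 m or horizontal distance between tin_c and well_right below 0.009 m)) or (z of tin_b in the frame of rack above 0.105 m and angle between tin_b's own z axis and vertical below 0.3 rad and linear speed of tin_b below 0.03 m/s and contact force between tin_b and the fingers above 1 N and contact force between tin_b and rack below 0.1 N and contact force between tin_b and tin_a below 0.1 N and contact force between tin_b and tin_c below 0.1 N and contact force between tin_b and mug_blue below 0.1 N and contact force between tin_b and spice_c below 0.1 N and contact force between tin_b and lemon below 0.1 N and contact force between tin_b and honey_jar below 0.1 N and contact force between tin_b and cafetiere below 0.1 N and contact force between tin_b and onion below 0.1 N and contact force between tin_b and mug_plain below 0.1 N and z of each of tin_a, tin_c in the frame of rack below 0.013 m and angle between each of tin_a, tin_c's own z axis and vertical below 0.08 rad and (horizontal distance between tin_a and well_left below 0.009 m or horizontal distance between tin_a and well_middle below 0.009 m or horizontal distance between tin_a and well_right below 0.009 m) and contact force between each of tin_a, tin_c and the fingers below 0.1 N and contact force between each of tin_a, tin_c and rack below 5.4 N and (horizontal distance between tin_c and well_left below 0.009 m or horizontal distance between tin_c and well_middle below 0.009 m or horizontal distance between tin_c and well_right below 0.009 m)) or (z of tin_c in the frame of rack above 0.105 m and angle between tin_c's own z axis and vertical below 0.3 rad and linear speed of tin_c below 0.03 m/s and contact force between tin_c and the fingers above 1 N and contact force between tin_c and rack below 0.1 N and contact force between tin_c and tin_a below 0.1 N and contact force between tin_c and tin_b below 0.1 N and contact force between tin_c and mug_blue below 0.1 N and contact force between tin_c and spice_c below 0.1 N and contact force between tin_c and lemon below 0.1 N and contact force between tin_c and honey_jar below 0.1 N and contact force between tin_c and cafetiere below 0.1 N and contact force between tin_c and onion below 0.1 N and contact force between tin_c and mug_plain below 0.1 N and z of each of tin_a, tin_b in the frame of rack below 0.013 m and angle between each of tin_a, tin_b's own z axis and vertical below 0.08 rad and (horizontal distance between tin_a and well_left below 0.009 m or horizontal distance between tin_a and well_middle below 0.009 m or horizontal distance between tin_a and well_right below 0.009 m) and contact force between each of tin_a, tin_b and the fingers below 0.1 N and contact force between each of tin_a, tin_b and rack below 5.4 N and (horizontal distance between tin_b and well_left below 0.009 m or horizontal distance between tin_b and well_middle below 0.009 m or horizontal distance between tin_b and well_right below 0.009 m)))); the arm keeps its last pose, push and grip.
It fails at once if a tin is tipped by more than 0.5 rad (angle between any of tin_a, tin_b, tin_c's own z axis and vertical above 0.5 rad).
It fails at once if a tin is dropped (faster than 0.45 m/s with no finger on it) ((linear speed of tin_a above 0.45 m/s and contact force between tin_a and the fingers below 0.1 N) or (linear speed of tin_b above 0.45 m/s and contact force between tin_b and the fingers below 0.1 N) or (linear speed of tin_c above 0.45 m/s and contact force between tin_c and the fingers below 0.1 N)).
It fails at once if a bystander is moved by more than 30 mm (distance of any of mug_blue, spice_c, lemon, honey_jar, cafetiere, onion, mug_plain from where it was at the start of the episode above 0.03 m).
It also fails if it takes over 72 s, if anything falls off the work surface, if the arm or the gripper's body presses on something with over 40 N, if the wrist force passes 120 N, or if a joint passes its speed limit or range.

## Robot

A 6-joint arm with a two-finger parallel gripper is mounted at the origin on a cart in front of the work surface, level with it; the furniture and walls round the work are solid. World frame = base frame: x ahead of the robot, y to its left, z up, the work surface at z = 0. Lengths are in m, angles in rad, forces in N, time in s.
With the tool pointing down it reaches from about 0.275 to 0.75 m from the base axis. Payload 10.2 kg.
Tool frame: the origin (TCP) lies midway between the tips of the shut fingers; the grasp point (between the pads) lies 19 mm behind it (env.hold_point_z is the distance from the TCP to the grasp point, in m); z points along the fingers, y is the line along which they close (so a half turn about z gives the same grasp; the last joint's range is limited). The gripper opens to 85 mm and grips with 20 to 120 N. Pads are 22 mm wide; open, the fingers measure 114 mm over their backs; the gripper's body (76 mm by 85 mm) begins 54 mm behind the grasp point. The pads swing forward as they close: fully open they stand 13 mm farther back than shut.
Start: joints at [1.012, 0.313, 1.498, -0, 1.331, -0.223], TCP at [0.173, 0.496, 0.231] pointing down, gripper open.
Joint ranges: [-2.94, 2.94], [-0.97, 2.17], [0.19, 2.56], [-1.23, 4.37], [0.02, 3.11], [-2.88, 2.88]. Speed limits (rad/s): [2.39, 2.39, 3.01, 3.14, 3.14, 3.14].

## Interface

Orientations are given as a unit quaternion [x, y, z, w].
In Python, from bench import env, kinematics, monitor, eyes, job gives the robot as it stands. The module is installed in compiled form; this text tells all that it offers. Calls block until the motion is done:
- env.reach(position, orientation): joint-space move of the TCP to a pose.
- env.movel(position, velocity=0.15, frame=None, guard=None): straight line of the TCP; frame=None keeps the orientation; velocity is the mean speed in m/s. With guard (N) it stops when the force on the tool has changed by that much, and returns True; else False.
- env.set_joints(angles): joint-space move.
- env.release() and env.close_gripper(effort=None): open the fingers fully, or close them until they stop; effort is the grip in N (None keeps the last).
- env.hold(seconds).
- kinematics.ik(position, orientation): joint angles nearest the present ones, or None.
- monitor.sense(): the state.
- eyes.grab_frame(name): name is "scene" or "top" or "wrist"; returns a dict with "frame" (420x560x3 uint8, red, green, blue), "mtx" (3x3 intrinsics, pixels), "k1" (the pictures are not rectified: a ray, as slopes to the right and down, at radius r is drawn at 1 + k1 r^2 times it, then the intrinsics apply), "view" (4x4, takes a point from world to camera coordinates). Camera axes: x right, y down, z forward; pixel columns grow to the right and rows downward; lengths in m; the calibration is good to about 2 mm. A picture is of the moment at which its call begins. There is no depth.
A pose or a line that the arm cannot do raises env.MotionError and nothing moves.
- job.hand_in(): hands the job in; it is judged then, once.
The state is a dict: "clock": time; "joints": joint angles; "qvel": joint speeds; "joint_efforts": joint torques, N m; "position": TCP position; "ee_rot": TCP orientation; "contact_force": force on the tool from outside, world axes, zero at the start; "ft_torque": the same for the moment, N m; "finger_gap": opening from 0.0 (shut) to 1.0 (fully open); "gripper_force": force on a finger pad.
Only numpy, scipy, OpenCV 4.12 (cv2) and the standard library are available. Lean on these libraries where they do the work, as an engineer would, in place of code of your own. Each camera call takes 0.05 s, during which the arm holds its last target. There are 200 camera calls.

## Working session

There is one attempt and no reset: what is moved stays moved. The work goes in short steps, each a Python script; the robot and the scene stay as the last script left them, time stands still between calls to the robot, and variables do not carry over. Pictures are saved under pics/ and viewed, at most 10 in all, crops included, and the job is handed in when it is done.

```bash
mkdir -p pics; cat > h.py <<'E'
import numpy as np, cv2
from bench import env, kinematics, monitor, eyes, job
def grab(n,tag=None):
    f=eyes.grab_frame(n)
    if tag: cv2.imwrite(f'pics/{tag}.png',f['frame'][:,:,::-1]); np.savez(f'pics/{tag}.npz',**{k:np.array(f[k]) for k in f})
    return f
def ray(f,u,v):
    K=np.array(f['mtx']);V=np.array(f['view']);k=float(f['k1'])
    p=cv2.undistortPoints(np.array([[[u,v]]],float),K,np.array([k,0,0,0,0.]))[0,0]
    d=V[:3,:3].T@np.array([p[0],p[1],1]); o=-V[:3,:3].T@V[:3,3]
    return o,d/np.linalg.norm(d)
def onz(f,u,v,z):
    o,d=ray(f,u,v); return o+d*(z-o[2])/d[2]
def tri(rs):
    A=0;b=0
    for o,d in rs:
        P=np.eye(3)-np.outer(d,d);A=A+P;b=b+P@o
    return np.linalg.solve(A,b)
def proj(f,X):
    K=np.array(f['mtx']);V=np.array(f['view'])
    return cv2.projectPoints(np.array(X,float).reshape(-1,3),cv2.Rodrigues(V[:3,:3])[0],V[:3,3],K,np.array([float(f['k1']),0,0,0,0.]))[0].reshape(-1,2)
E
python3 - <<'E'
from h import *
a=grab('scene','scene0');b=grab('top','top0')
for f in (a,b): print(-np.array(f['view'])[:3,:3].T@np.array(f['view'])[:3,3],f['k1'],f['mtx'][0])
s=monitor.sense();print(s)
E
```

```text
[-0.22354964 -0.94291727  0.83366709] -0.047877300947985015 [382.41508578   0.         274.05899245]
[-0.38158618 -0.11153818  1.48011639] -0.092552651328004 [512.30637786   0.         281.46457357]
{'clock': 0.1, 'joints': array([ 1.01162449e+00,  3.13384958e-01,  1.49834528e+00, -2.49299959e-05,
        1.33101295e+00, -2.23381644e-01]), 'qvel': array([-0.00043486, -0.00043771, -0.00320104,  0.00072444,  0.00080844,
       -0.00081903]), 'joint_efforts': array([ 4.87782148e-03, -4.12898362e+01, -2.60139388e+01, -9.05873981e-05,
        3.04815570e-03, -4.60553076e-05]), 'position': array([0.17287951, 0.49547714, 0.23080292]), 'ee_rot': array([ 1.67104462e-01,  9.85939028e-01, -5.36410423e-04, -2.08198682e-04]), 'contact_force': array([-0.46061973,  0.38951899,  0.11941958]), 'ft_torque': array([ 0.01998484,  0.04786124, -0.02498013]), 'gripper_force': 0.0, 'finger_gap': 0.9999732036207947}
```

View pics/scene0.png

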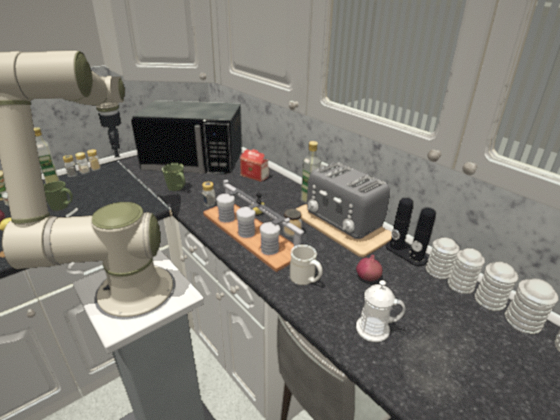

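View pics/top0.png

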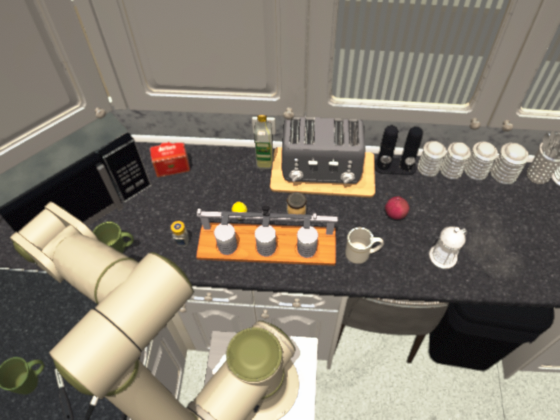

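The scene view shows the rack with tins at about (226,208), (246,222) and (270,238). The top view has the tins at (225,237), (265,238) and (307,239), the dark grip near (265,210), and the orange foot spanning columns 198–337.

```bash
python3 - <<'E'
from h import *
f=dict(np.load('pics/top0.npz'))
hsv=cv2.cvtColor(f['frame'],cv2.COLOR_RGB2HSV)
m=cv2.inRange(hsv,(3,150,120),(16,255,255)); m[:205]=0
n,l,st,c=cv2.connectedComponentsWithStats(m)
for i in range(1,n):
    if st[i,4]>100: print(st[i],c[i])
ys,xs=np.where(m>0)
hull=cv2.convexHull(np.stack([xs,ys],1).astype(np.float32))
q=cv2.approxPolyDP(hull,4,True)[:,0]
for p in q: print(p,onz(f,*p,0.016).round(4))
for p in [(225,231),(265,232),(307,233)]: print('lid',onz(f,*p,0.106).round(4))
print('grip',onz(f,265,209,0.158))
E
```

```text
[ 197  223  139   42 2859] [268.37460651 245.69709689]
[335. 231.] [ 0.5142 -0.204   0.016 ]
[334. 264.] [ 0.3903 -0.2032  0.016 ]
[197. 258.] [0.3811 0.2399 0.016 ]
[201. 227.] [0.4991 0.246  0.016 ]
[210. 223.] [0.517 0.218 0.016]
lid [0.4356 0.1459 0.106 ]
lid [0.4406 0.0201 0.106 ]
lid [ 0.446  -0.1112  0.106 ]
grip [0.49245   0.0229235 0.158    ]
```

```bash
cat >> h.py <<'E'
def q(psi): return [-np.sin(psi/2),np.cos(psi/2),0,0]
E
python3 - <<'E'
from h import *
env.movel([0.2,0.45,0.33],velocity=0.2)
env.reach([0.36,0.12,0.36],q(0.03)); w1=grab('wrist','w1')
env.movel([0.36,-0.08,0.36],velocity=0.25); w2=grab('wrist','w2')
cv2.imwrite('pics/w12.png',np.vstack([w1['frame'],w2['frame']])[:,:,::-1][::1])
im=np.hstack([w1['frame'],w2['frame']])[:,:,::-1]
cv2.imwrite('pics/w12.png',cv2.resize(im,(800,300),interpolation=cv2.INTER_AREA))
for f in (w1,w2): print(-np.array(f['view'])[:3,:3].T@np.array(f['view'])[:3,3],f['mtx'][0],np.array(f['view'])[2,:3])
s=monitor.sense();print(s['clock'],s['joints'],s['position'],s['contact_force'])
E
```

```text
[0.27527782 0.11781941 0.50349738] [340.55053027   0.         281.10260422] [ 0.32459242  0.01059755 -0.94579461]
[ 0.27528332 -0.08194391  0.50377581] [340.55053027   0.         281.10260422] [ 0.32531162  0.0107854  -0.94554536]
3.2333 [-5.37038121e-01 -1.11997596e-01  1.64028165e+00  1.67793138e-04
  1.61319266e+00 -2.13943976e+00] [ 0.36005648 -0.07897753  0.36007899] [0.41837733 0.45032223 0.58365855]
```

View pics/w12.png

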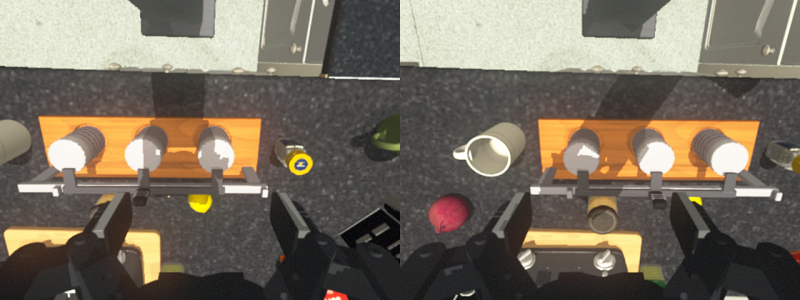

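The stacked wrist frames, scaled 0.714, show the orange foot. In w1 the lids are near (98,211), (203,214) and (304,215) in full pixels, with the black grip at about (198,275). The frame is inverted, with up towards the robot.

```bash
python3 - <<'E'
from h import *
ims=[]
for t in ('w1','w2'):
    f=dict(np.load(f'pics/{t}.npz')); im=f['frame']
    hsv=cv2.cvtColor(im,cv2.COLOR_RGB2HSV)
    m=cv2.inRange(hsv,(0,0,205),(180,40,255)); m[:150]=0;m[262:]=0
    m=cv2.morphologyEx(m,cv2.MORPH_OPEN,np.ones((5,5)))
    cs,_=cv2.findContours(m,cv2.RETR_EXTERNAL,cv2.CHAIN_APPROX_NONE)
    o=im[:,:,::-1].copy()
    for c in cs:
        if cv2.contourArea(c)<600: continue
        e=cv2.fitEllipse(c); print(t,np.round(e[0],1),np.round(e[1],1),cv2.contourArea(c),onz(f,*e[0],.106).round(4))
        cv2.ellipse(o,e,(0,0,255),1)
    o=o[150:300]; ims.append(cv2.resize(o[:,20:420] if t=='w1' else o[:,160:560],(800,300),interpolation=cv2.INTER_CUBIC))
cv2.imwrite('pics/crop1.png',np.vstack(ims))
E
```

```text
w1 [188.9 216. ] [26.1 44.4] 842.0 [0.4348 0.0076 0.106 ]
w1 [ 93.  216.7] [41.7 53.1] 1695.5 [ 0.4394 -0.1112  0.106 ]
w2 [461.1 221.5] [42.1 52.8] 1724.0 [0.4317 0.1489 0.106 ]
w2 [360.2 221.1] [41.1 48.9] 1515.0 [0.4354 0.023  0.106 ]
```

View pics/crop1.png

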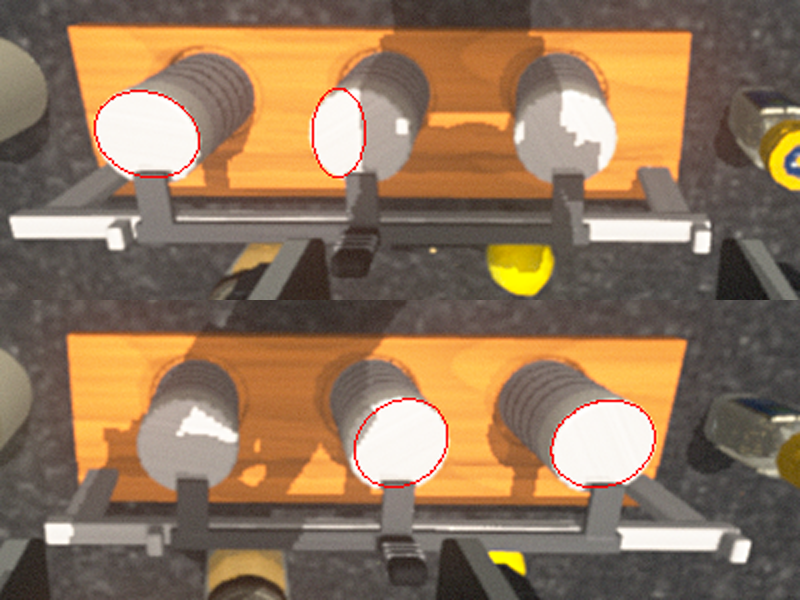

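The crop (2x) shows all three lid outlines. In full pixels the lid centres are:
- **w1:** right (93.5,217.3), middle (201.5,217), left (303,217)
- **w2:** right (254,222), middle (360,221.5), left (461.5,222)

The grip's top face is at about (196.5,281.5) in w1 and (363,285.5) in w2. The foot corners are clear too.

```bash
python3 - <<'E'
from h import *
W=[dict(np.load(f'pics/{t}.npz')) for t in ('w1','w2')]
P={'R':[(93.5,217.3),(254,222)],'M':[(201.5,217),(360,221.5)],'L':[(303,217),(461.5,222)],'grip':[(196.5,281.5),(363,285.5)],
'fingertipM':[(200.5,238),(358.5,241.5)]}
for k,p in P.items():
    print(k,tri([ray(f,*u) for f,u in zip(W,p)]).round(4),[onz(f,*u,.158 if k=='grip' else .106)[:2].round(4) for f,u in zip(W,p)])
# foot front corners
for f,off in zip(W,(20,160)):
    hsv=cv2.cvtColor(f['frame'],cv2.COLOR_RGB2HSV); m=cv2.inRange(hsv,(5,110,60),(20,255,255)); m[:150]=0;m[255:]=0;m[:,:off+20]=0;m[:,off+360:]=0
    n,l,st,c=cv2.connectedComponentsWithStats(m); i=1+st[1:,4].argmax(); ys,xs=np.where(l==i)
    h=cv2.convexHull(np.stack([xs,ys],1).astype(np.float32)); a=cv2.approxPolyDP(h,5,True)[:,0]
    # front edge line fit: top pixel of each column
    cols=np.arange(xs.min()+8,xs.max()-8); top=[ys[xs==c].min()-.5 for c in cols]
    e=np.array([onz(f,c,t,.016) for c,t in zip(cols,top)]); g=np.polyfit(e[:,1],e[:,0],1); print('front edge slope',g)
    for p in a: print(p,onz(f,*p,.016).round(4))
E
```

```text
R [ 0.4405 -0.1107  0.106 ] [array([ 0.4401, -0.1106]), array([ 0.4409, -0.1107])]
M [0.4362 0.023  0.105 ] [array([0.4357, 0.0233]), array([0.4359, 0.0228])]
L [0.4328 0.1505 0.1042] [array([0.4317, 0.1504]), array([0.4325, 0.1496])]
grip [0.5015 0.0239 0.1486] [array([0.4956, 0.0264]), array([0.4954, 0.0211])]
fingertipM [0.4613 0.0223 0.112 ] [array([0.4646, 0.0208]), array([0.4637, 0.0238])]
front edge slope [-0.02095493  0.38616624]
[359. 238.] [0.4997 0.2474 0.016 ]
[342. 249.] [0.5197 0.2225 0.016 ]
[105. 247.] [ 0.5275 -0.1517  0.016 ]
[ 69. 232.] [ 0.5032 -0.2032  0.016 ]
[ 53. 163.] [ 0.3946 -0.2075  0.016 ]
[366. 167.] [0.3858 0.2456 0.016 ]
front edge slope [-0.02077429  0.38583832]
[503. 170.] [0.3848 0.2449 0.016 ]
[487. 238.] [0.4935 0.2466 0.016 ]
[453. 252.] [0.5196 0.199  0.016 ]
[237. 251.] [ 0.5291 -0.144   0.016 ]
[199. 241.] [ 0.5134 -0.2036  0.016 ]
[196. 165.] [ 0.3911 -0.2022  0.016 ]
```

```bash
cat >> h.py <<'E'
C=np.array([0.436,0.021]); YAW=0.024
ex=np.array([np.cos(YAW),np.sin(YAW)]); ey=np.array([-np.sin(YAW),np.cos(YAW)])
def rk(x,y,z): return [*(C+x*ex+y*ey),z]
E
python3 - <<'E'
from h import *
env.reach(rk(0.06,0.002,0.24),q(YAW))
env.movel(rk(0.06,0.002,0.130),velocity=0.12)
env.close_gripper(30)
s=monitor.sense();print(s['finger_gap'],s['gripper_force'],s['contact_force'],s['position'])
r=env.movel(rk(0.06,0.074,0.130),velocity=0.05,guard=12)
s=monitor.sense();p=s['position'];d=p[:2]-C
print(r,s['finger_gap'],s['gripper_force'],s['contact_force'],'rack xy',d@ex,d@ey,s['clock'])
E
```

```text
0.24870405803114257 31.827925443649292 [-1.09951499 -0.23554035  4.1589893 ] [0.49599875 0.02440802 0.13020639]
True 0.25182019237280473 32.851876616477966 [-1.69893003 -4.74300001  4.12846933] rack xy 0.06021481665484107 0.06363663545670638 6.8833
```

```bash
python3 - <<'E'
from h import *
r=env.movel(rk(0.06,0.078,0.130),velocity=0.02,guard=25)
s=monitor.sense();p=s['position'];d=p[:2]-C
print(r,s['contact_force'],'rack xy',d@ex,d@ey,s['clock'])
env.release(); env.movel(rk(0.06,0.066,0.22),velocity=0.15)
env.movel(rk(-0.06,0.03,0.34),velocity=0.25)
f=grab('wrist','w3'); cv2.imwrite('pics/w3v.png',f['frame'][:,:,::-1]); print(monitor.sense()['contact_force'])
E
```

```text
True [-1.13271289 -4.14739906  4.98302207] rack xy 0.06018868815023935 0.06358645612519022 7.2333
[ 0.86138123 -0.24967838 -0.40921413]
```

View pics/w3v.png

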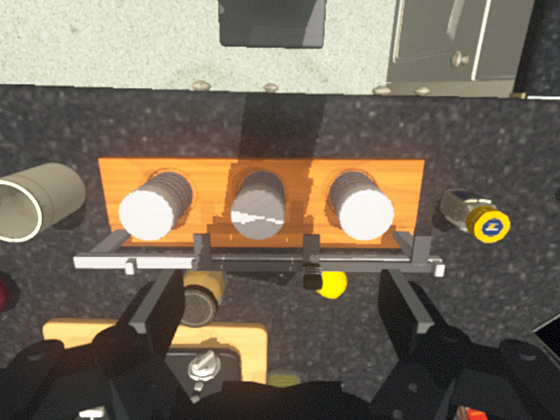

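The lock is open, with its fingers at columns 202, 312 and 423 between or left of the tins, and a 25 N push moved it no further. The lids are near R (148,214), M (259,213) and L (362,214).

```bash
cat >> h.py <<'E'
ZG=0.066
def fz(n=8):
    v=[]
    for _ in range(n): env.hold(0.05); v.append(monitor.sense()['contact_force'])
    return np.mean(v,0)
def grasp(x,y):
    env.movel(rk(x,y,0.19),velocity=0.3); 
    b=fz(4)
    if env.movel(rk(x,y,ZG),velocity=0.12,guard=8): print('HIT',monitor.sense()['position'])
    env.close_gripper(60); s=monitor.sense(); print('gap',s['finger_gap']*85,'clock',s['clock'],'F',s['contact_force']-b)
    return b
def heft(x,y):
    b=grasp(x,y)
    env.movel(rk(x,y,ZG+0.04),velocity=0.06); env.hold(0.4)
    w=fz(10)-b; s=monitor.sense(); print('weight',w,'gap',s['finger_gap']*85)
    return w
def setback(x,y):
    env.movel(rk(x,y,ZG+0.004),velocity=0.06)
    r=env.movel(rk(x,y,ZG-0.001),velocity=0.015,guard=3)
    s=monitor.sense(); print('down',r,s['position'][2],s['clock'])
    env.release(); env.movel(rk(x,y,0.17),velocity=0.12)
E
python3 - <<'E'
from h import *
f=dict(np.load('pics/w3.npz'))
for k,u in dict(R=(148,214),M=(259,213),L=(362,214)).items():
    d=onz(f,*u,.106)[:2]-C; print(k,d@ex,d@ey)
d=tri([ray(f,362,214),ray(dict(np.load('pics/w1.npz')),303,217)]);print('L tri',d)
x,y=-0.003,0.1295
heft(x,y)
grab('wrist','w4')
s=monitor.sense();print(s['clock'],s['position'])
setback(x,y)
E
```

```text
R 0.0011209757926125973 -0.12943768552843046
M -0.000741231161489024 0.0020139916274286066
L -9.402816693892223e-05 0.12363106783040861
L tri [0.44540964 0.15319545 0.07200378]
gap 62.93101830689988 clock 12.0333 F [-2.34804068 -2.28150795  8.61770564]
weight [-4.87489594e-01 -2.18162713e-03 -7.23705972e+00] gap 62.45328399362803
13.8 [0.42989541 0.15039879 0.10600971]
down True 0.06691743811270079 14.8583
```

```bash
python3 - <<'E'
from h import *
x,y=-0.003,0.001
heft(x,y); setback(x,y)
env.movel(rk(-0.08,0.0,0.34),velocity=0.25); f=grab('wrist','w5')
cv2.imwrite('pics/w5v.png',cv2.resize(f['frame'][130:300,80:480],(800,340))[:,:,::-1])
E
```

```text
gap 63.178702375997304 clock 18.5333 F [-1.59925446 -0.57479115  6.18480629]
weight [ 0.34649289  0.2940876  -2.64750465] gap 62.98600328437891
down True 0.06679151848239065 21.3083
```

View pics/w5v.png

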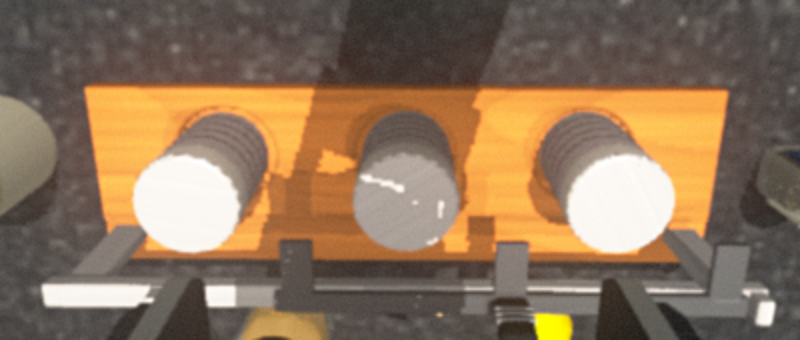

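The crop shows all three tins upright in their wells, with lids near (187,203), (407,203) and (621,203), and the lock still open. Next is the right tin; the left one, at 7.2 N, is the likely winner.

```bash
python3 - <<'E'
from h import *
x,y=-0.003,-0.130
w=heft(x,y); setback(x,y)
if w[2]>-5.4:
    x,y=-0.003,0.1295
    env.movel(rk(x,0,0.24),velocity=0.3)
    b=grasp(x,y)
    env.movel(rk(x,y,ZG+0.15),velocity=0.1); env.hold(0.5); w=fz(6)-b; print('final',w)
a=grab('scene','s9');t=grab('top','t9')
s=monitor.sense();print(s['clock'],s['position'],s['gripper_force'])
v=np.hstack([cv2.resize(a['frame'][140:300,160:360],(400,320)),cv2.resize(t['frame'][180:300,170:380][:,:],(400,320))])
cv2.imwrite('pics/fin.png',v[:,:,::-1])
E
```

```text
gap 62.75734185186169 clock 26.2083 F [-0.85176857 -1.35553242  7.113438  ]
weight [ 0.18920997 -0.39229355 -4.3957541 ] gap 63.03121403146795
down True 0.0669910831045619 28.975
gap 62.72258794814334 clock 33.325 F [-1.64991519 -0.69488259  8.1226223 ]
final [ 0.03486415  0.13863926 -6.91600738]
35.875 [0.42986785 0.1503948  0.21598357] 67.9601059504057
```

View pics/fin.png

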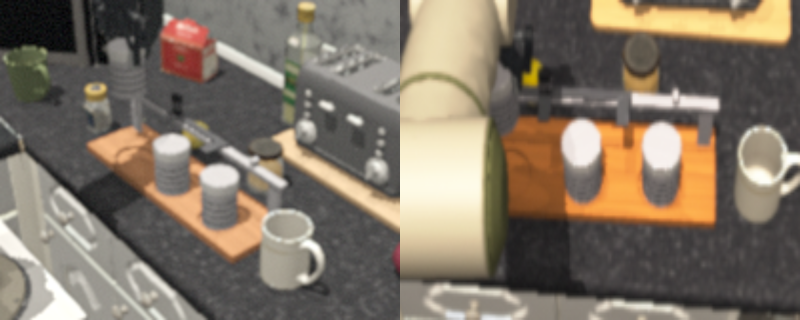

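The picture shows the left tin held upright at (125,65) in the scene half, well above the rack. The other two stand in their wells at (171,165) and (220,195), the lock is open and the bystanders look untouched.

```bash
python3 -c "
from h import *
print(job.hand_in())"
```

```text
the job is handed in; nothing more can be done
None
```

The job is handed in: the lock is open at its end stop, the tins weighed 7.2 N (left), 2.6 N (middle) and 4.4 N (right), and the gripper is holding the left one, the heaviest, upright 15 cm above its well; no verdict was returned.

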